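Sweep the tin lids into the catch tray

ROBOT

A 6-joint arm with a two-finger parallel gripper is mounted at the origin on the work surface. World frame = base frame: x ahead of the robot, y to its left, z up, the work surface at z = 0. Lengths are in mm, angles in rad, forces in N, time in s.
With the tool pointing down it reaches from about 325 to 1000 mm from the base axis. Payload 5.1 kg.
Tool frame: the origin (TCP) lies between the finger pads; the fingertips stand 19 mm ahead of it and the grasp point (between the pads) is the TCP; z points along the fingers, y is the direction in which the jaws open and shut (so a half turn about z gives the same grasp; the last joint's range is limited). The gripper opens to 85 mm and grips with 20 to 120 N. Pads are 22 mm wide; open, the fingers measure 114 mm over their backs; the gripper's body (76 mm by 85 mm) begins 54 mm behind the grasp point. The pads swing forward as they close: fully open they stand 13 mm farther back than shut.
Start: joints at [1.103, 0.124, 1.65, -0, 1.367, -0.083], TCP at [244.012, 602.447, 250.322] pointing down, gripper open.
Joint ranges: [-2.61, 2.61], [-1.02, 2.33], [0.03, 2.71], [-1.35, 4.49], [0.32, 2.68], [-2.91, 2.91]. Speed limits (rad/s): [2.57, 2.57, 3.14, 3.14, 3.14, 3.14].

INTERFACE

Orientations are given as a unit quaternion [x, y, z, w].
In Python, from cell import env gives the robot as it stands.
- The arm moves only by the tool step_arm, never from a script. Its argument "plan" is a list of rows, each a list of 2 entries, a list of its own where there are three numbers: the shift along the tool's x, y, z in cm, then the turn about the tool's z in rad. In form: [[[x, y, z], roll], ...]. A call has 1 to 10 rows; each row shifts and turns the pose as measured when the row begins, along the tool's axes as they then stand; what a row does not reach is not made up. A row lasts 1/8 s, in which the tool goes at most 62.5 mm and 10.7 degrees, less where a joint would pass 70% of its speed; a pose out of reach is approached as far as the arm can. A call with a gripper value outside its range is refused whole. "claw" is the opening in per cent of the stroke, from 0 (shut) to 100 (fully open), set as the call begins (left out, the last holds). The fingers move at their own pace and stop on an object; "grip_force" is the grip in N (left out, the last holds). Time passes only in rows, so rows that do not move let the fingers close. It gives the time, the measured TCP pose, the force and the opening at its end, in the units of the state.
- env.observe(): the state, without advancing time (a new reading comes with each control period).
- env.read_camera(name): name is "scene" or "top" or "wrist"; returns the picture (384x512x3 uint8, red, green, blue); there is no depth.
- env.camera_info(name): a dict with "camera_matrix" (3x3 intrinsics, pixels), "view" (4x4, takes a point from world to camera coordinates); the wrist camera has in their place "tool_from_camera" (4x4, takes a point from camera to tool coordinates, whose origin is the TCP and whose axes are the flange's). Camera axes: x right, y up, looking along -z (the intrinsics and any distortion apply to the point x, -y, -z); pixel columns grow to the right and rows downward; lengths in mm; the calibration is good to about 2 mm. A picture is of the moment at which its call begins: read the wrist's pose just before it. camera_info takes no time and is no camera call.
- env.hand_in(): hands the job in, once; it reports no verdict.
Trained networks look in the newest picture that a camera, given by its name, has taken for a name from the list of things; names that differ only in an ending like _2 or _b are one class to them, and where a whole thing is asked for, a point or a joint stands for the part that bears it (a point fixed in the world has none). Each returns a list of dicts, best first, with "conf" (0 to 1); they miss things now and then, are a little off and sometimes report something else, mostly with a low value. They report only what shows in the picture. A call takes as long as a camera call.
- env.look_for(camera, thing): "centre" ([x, y, z] in mm, in the coordinates of the camera as it stood for that picture, good to about 4 mm: the middle of the surface that is visible of it).
- env.pinpoint(camera, thing): "centre" ([x, y, z] in mm, in the coordinates of the camera as it stood for that picture, good to about 4 mm: a listed point, or the origin of a listed thing).
The state is a dict: "time": time; "joint_pos": joint angles; "joint_vel": joint speeds; "tau": joint torques, N m; "position": TCP position; "orientation": TCP orientation; "force": force on the tool from outside, world axes, zero at the start; "ft_torque": the same for the moment, N m; "width": finger opening in mm.
Only numpy, scipy, OpenCV 4.12 (cv2) and the standard library are available. Lean on these libraries where they do the work, as an engineer would, in place of code of your own. Each camera call takes 0.05 s, during which the arm holds its last target.

TASK

Clear the three loose tin lids off the wooden bar riser: with the fingertips, sweep them along its top and over the end where the tray stands, so that all three drop into the steel catch tray. Slide them only, never lift or carry them, and leave the cup and the closed tin standing where they are. When done, move the fingers clear.

Things in the scene. Friction and masses are not known exactly. Their poses are not given: they have to be found in the camera images.
- riser: low wooden stand, fixed to the counter: 240 mm along its x, 340 mm along its y, flat top 60 mm above the counter. A lip 10 mm wide and 6 mm higher runs along both long edges (at x = -120..-110 mm and 110..120 mm); the two short ends (y = -170 and +170 mm) are open and level with the top. Origin at the centre of the underside, z up; its x points away from the robot, its place and yaw vary.
- tray: open steel catch tray, fixed, standing close against one short end of the riser (2 mm gap), at its +y or its -y end: 250 mm along x, 140 mm along y, walls 4 mm thick, rim 55 mm above the counter, so 5 mm below the riser's top. Same yaw as the riser. Origin at the centre of its underside.
- scale: flat black digital scale with a steel plate, fixed, against the other short end of the riser: 200 mm along x, 134 mm along y, 28 mm high. No lid belongs on it. Origin at the centre of its underside, same yaw as the riser.
- lid0_center (a point): flat round aluminium lid of a coffee-sample tin, a solid disc 40 mm in diameter and 12 mm thick, about 25 g, lying loose on the riser; the point is its centre, 6 mm above the riser's top. The three lids are alike; they lie in a loose row along the riser, at least 40 mm apart edge to edge along its y, on the half of its top towards the robot.
- lid1_center (a point): flat round aluminium lid of a coffee-sample tin, a solid disc 40 mm in diameter and 12 mm thick, about 25 g, lying loose on the riser; the point is its centre, 6 mm above the riser's top. The three lids are alike; they lie in a loose row along the riser, at least 40 mm apart edge to edge along its y, on the half of its top towards the robot.
- lid2_center (a point): flat round aluminium lid of a coffee-sample tin, a solid disc 40 mm in diameter and 12 mm thick, about 25 g, lying loose on the riser; the point is its centre, 6 mm above the riser's top. The three lids are alike; they lie in a loose row along the riser, at least 40 mm apart edge to edge along its y, on the half of its top towards the robot.
- cup_center (a point): white ceramic tasting cup, rim 60 mm across, 50 mm high, loose, standing on the far half of the riser's top (72 to 75 mm from its centre line); the point is its centre, half-way up. Stays where it is.
- tin_center (a point): closed round aluminium tin, 45 mm across, 45 mm high, loose, standing on the far half of the riser's top (72 to 75 mm from its centre line); the point is its centre, half-way up. Stays where it is.

How it is judged (in metres and radians):
At the end, for the whole second after the job is handed in: All three lids lie inside the catch tray (centres within its walls and below its rim), at rest; cup and closed tin are upright (within 0.3 rad) and within 20 mm of where they stood (x of lid0_center in the frame of tray between -0.121 and 0.121 m and y of lid0_center in the frame of tray between -0.066 and 0.066 m and height (world z) of each of lid0_center, lid1_center, lid2_center below 0.055 m and linear speed of each of lid0, lid1, lid2 below 0.02 m/s and x of lid1_center in the frame of tray between -0.121 and 0.121 m and y of lid1_center in the frame of tray between -0.066 and 0.066 m and x of lid2_center in the frame of tray between -0.121 and 0.121 m and y of lid2_center in the frame of tray between -0.066 and 0.066 m and distance of each of cup_center, tin_center from where it was at the start of the episode below 0.02 m and angle between each of cup_center, tin_center's own z axis and vertical below 0.3 rad); the robot touches nothing.
It fails at once if a lid is lifted or carried (its centre more than 24 mm above where it lay on the riser) (height (world z) of any of lid0_center, lid1_center, lid2_center above 0.09 m).
It fails at once if the cup or the closed tin is knocked, pushed or tipped (moved over 20 mm, or tilted over 0.3 rad) (not (distance of cup_center from where it was at the start of the episode below 0.02 m) or not (angle between cup_center's own z axis and vertical below 0.3 rad) or not (distance of tin_center from where it was at the start of the episode below 0.02 m) or not (angle between tin_center's own z axis and vertical below 0.3 rad)).
It also fails if it takes over 51 s, if anything falls off the work surface, if the arm or the gripper's body presses on something with over 40 N, if the wrist force passes 120 N, or if a joint passes its speed limit or range.

## Working session

There is one attempt and no reset: what is moved stays moved. The work goes in short steps, Python scripts to look and compute and a tool call to move; the robot and the scene stay as the last step left them, time stands still between calls to the robot, and variables do not carry over. Pictures are saved under pics/ and viewed, and the job is handed in when it is done.

Besides the shell and the picture viewer there is one more tool, called after ">>>" as name([rows], argument=value, ...), one row to a line, values as JSON. step_arm: Moves the arm, as the interface text tells. Its arguments: {"type":"object","properties":{"plan":{"type":"array"},"claw":{"type":"number"},"grip_force":{"type":"number"}},"required":["plan"]}

```bash
mkdir -p pics; cat > h.py <<'E'
import numpy as np, cv2
from cell import env
from scipy.spatial.transform import Rotation as R
def world(cam,c):
    i=env.camera_info(cam)
    return (np.linalg.inv(np.array(i["view"]))@np.r_[c,1])[:3]
E
python3 - <<'E'
from h import *
s=env.observe(); print({k:np.round(s[k],3) for k in s})
for c in ["top","scene"]:
    im=env.read_camera(c); cv2.imwrite(f"pics/{c}0.png",im[:,:,::-1])
    for t in ["riser","tray","scale","lid0_center","cup_center","tin_center"]:
        for d in env.pinpoint(c,t)[:4]: print(c,t,np.round(world(c,d["centre"]),1),round(d["conf"],2))
E
```

```text
{'time': np.float64(0.0), 'joint_pos': array([ 1.103,  0.125,  1.652, -0.   ,  1.368, -0.083]), 'joint_vel': array([-0.001,  0.   , -0.001,  0.001,  0.001,  0.001]), 'tau': array([ 0.0000e+00, -4.2359e+01, -3.6546e+01, -0.0000e+00,  7.0000e-03,
        0.0000e+00]), 'position': array([243.761, 601.939, 249.053]), 'orientation': array([ 0.191,  0.982, -0.001, -0.   ]), 'force': array([ 0.309, -0.099, -0.11 ]), 'ft_torque': array([ 0.007, -0.01 , -0.017]), 'width': np.float64(85.661)}
top riser [583.5  -4.1  -3.1] 0.94
top tray [555.  229.    0.8] 0.6
top scale [ 609.4 -251.    -0.8] 0.94
top lid0_center [ 571.6 -134.3   64. ] 0.8
top cup_center [644.3 108.3  83.3] 0.71
top tin_center [644.2 109.9  86.7] 0.65
top tin_center [664.3 -93.5  79.4] 0.61
scene riser [583.4  -6.1  -0.6] 0.95
scene tray [ 5.561e+02  2.333e+02 -3.000e-01] 0.96
scene tray [ 574.7 -133.9   63.7] 0.44
scene tray [663.1 -91.7  80.3] 0.2
scene scale [ 609.2 -249.1   -1. ] 0.94
scene lid0_center [ 575.8 -134.9   65.9] 0.74
scene cup_center [638.3 109.   81. ] 0.74
scene tin_center [668.3 -90.   82.1] 0.84
scene tin_center [ 5.806e+02 -6.600e+00 -2.000e-01] 0.5
```

View pics/top0.png

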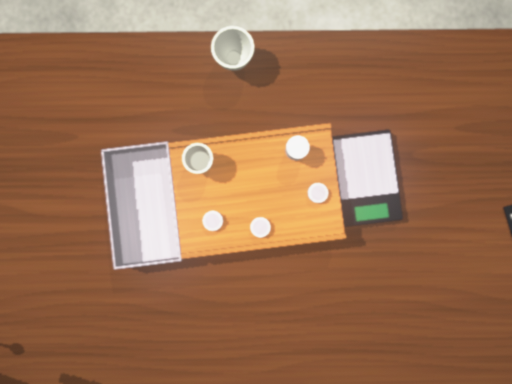

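View pics/scene0.png

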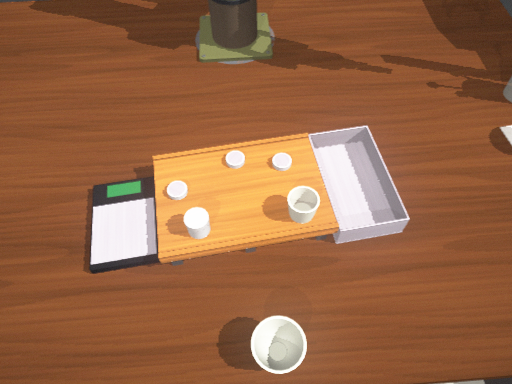

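```bash
python3 - <<'E'
from h import *
for c in ["top","scene"]:
    for t in ["lid1_center","lid2_center"]:
        for d in env.pinpoint(c,t)[:4]: print(c,t,np.round(world(c,d["centre"]),1),round(d["conf"],2))
E
```

```text
top lid1_center [506.8 -19.4  67. ] 0.52
top lid2_center [525.3  81.   65.2] 0.5
scene lid1_center [507.2 -14.2  68.4] 0.59
scene lid1_center [639.6 108.7  77.8] 0.5
scene lid2_center [518.   85.9  61.8] 0.61
```

Both pictures show three lids. In the top view they are at about (213,221), (260,227) and (318,193). The cup is at (198,158), the tin at (298,147), and the tray is at the left (+y) end. I'll refine these from the pixels.

```bash
cat >> h.py <<'E'
def px(cam,u,v,z):
    i=env.camera_info(cam);K=np.array(i["camera_matrix"]);T=np.linalg.inv(np.array(i["view"]))
    p=cv2.undistortPoints(np.array([[[u,v]]],float),K,np.array(i.get("distortion",np.zeros(5)),float))[0,0]
    d=T[:3,:3]@np.array([p[0],-p[1],-1]);o=T[:3,3]
    return o+d*(z-o[2])/d[2]
E
python3 - <<'E'
from h import *
print(env.camera_info("top").keys())
im=cv2.imread("pics/top0.png"); crop=im[110:280,90:410]
cv2.imwrite("pics/crop.png",cv2.resize(crop,None,fx=2.5,fy=2.5,interpolation=cv2.INTER_CUBIC))
hsv=cv2.cvtColor(im,cv2.COLOR_BGR2HSV)
m=((hsv[...,1]<70)&(hsv[...,2]>150)).astype(np.uint8)
n,l,st,c=cv2.connectedComponentsWithStats(m)
for k in range(1,n):
    if 100<st[k,4]<1500: print(st[k],c[k].round(1),px("top",*c[k],71).round(1))
m=((hsv[...,0]>8)&(hsv[...,0]<22)&(hsv[...,1]>120)&(hsv[...,2]>180)).astype(np.uint8)
n,l,st,c=cv2.connectedComponentsWithStats(m); k=1+np.argmax(st[1:,4])
r=cv2.minAreaRect(np.argwhere(l==k)[:,::-1].astype(np.float32)); print(r)
b=[px("top",*q,63)[:2] for q in cv2.boxPoints(r)]; print(np.round(b,1), np.mean(b,0))
for i in range(4):
    d=b[(i+1)%4]-b[i]; print(np.linalg.norm(d).round(1),np.arctan2(d[1],d[0]).round(3))
E
```

```text
dict_keys(['camera_matrix', 'view'])
[286 135  24  25 467] [297.1 147.1] [669.6 -94.5  71. ]
[182 143  31  31 765] [197.1 158. ] [649.1 111.3  71. ]
[308 183  21  20 333] [317.6 192.5] [ 575.9 -135.    71. ]
[202 210  21  21 336] [212.3 220.4] [520.9  80.6  71. ]
[250 217  21  21 336] [260.  226.8] [507.  -16.3  71. ]
((256.4727783203125, 190.18878173828125), (117.39884185791016, 164.72413635253906), 82.95423126220703)
[[ 684.1  173.6]
 [ 723.4 -167. ]
 [ 481.4 -191.8]
 [ 443.5  143.9]] [583.07894474 -10.3335689 ]
342.9 -1.456
243.3 -3.04
337.8 1.683
242.4 0.123
```

View pics/crop.png

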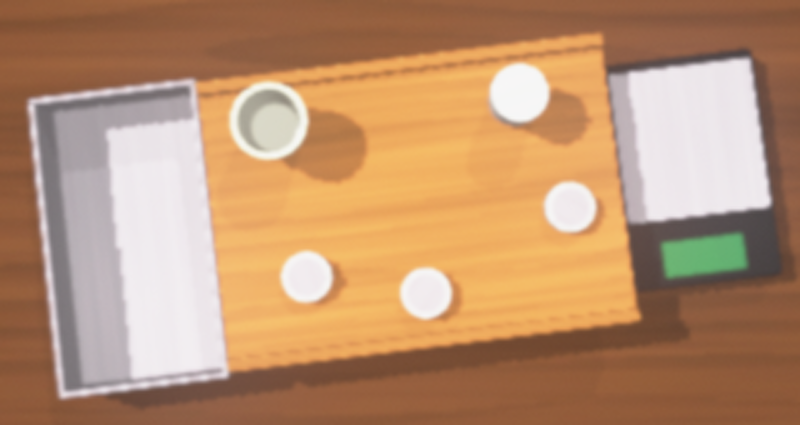

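>>> step_arm([
  [[0,0,0],0.178],
  [[0,0,0],0.178],
  [[0,0,0],0.178],
  [[0,0,0],0.178],
  [[0,0,0],0.178],
  [[0,0,0],0.178],
  [[0,0,0],0],
], claw=24, grip_force=40)

```text
time: 1.78
position: [244.0, 602.5, 250.4]
orientation: [0.677, 0.736, 0.0, -0.0]
force: [0.6, -0.3, 0.1]
width: 20.8
```

```bash
cat >> h.py <<'E'
YAW=0.115; C0=np.array([583.,-7.])
def go(x,y,z):
    "tool cm deltas to riser-frame x,y, world z of TCP"
    s=env.observe(); r=R.from_quat(s["orientation"]).as_matrix(); p=np.array(s["position"])
    c,q=np.cos(YAW),np.sin(YAW); E=np.array([[c,-q],[q,c]])
    t=np.r_[C0+E@[x,y],z]
    print("t",round(float(s["time"]),2),"w",round(float(s["width"]),1),"F",np.round(s["force"],1),"TCP",p.round(1),"riser xy",(E.T@(p[:2]-C0)).round(1))
    print("tooly ang err",(np.arctan2(r[1,1],r[0,1])-YAW).round(3),"z",r[:,2].round(3),"delta cm",((t-p)@r/10).round(2))
E
python3 - <<'E'
from h import *
E=np.array([[np.cos(YAW),-np.sin(YAW)],[np.sin(YAW),np.cos(YAW)]])
for n,w in dict(A=(575.9,-135),B=(507,-16.3),C=(520.9,80.6),scale=(609.3,-250),tray=(555.5,231)).items(): print(n,(E.T@(np.array(w)-C0)).round(1))
print("cup",(E.T@(px("top",197.1,158,110)[:2]-C0)).round(1),"tin",(E.T@(px("top",297.1,147.1,105)[:2]-C0)).round(1))
go(-51,48,200)
E
```

```text
A [ -21.7 -126.3]
B [-76.6  -0.5]
C [-51.6  94.1]
scale [  -1.8 -244.4]
tray [ -0.  239.6]
cup [ 73.2 105.5] tin [ 71.1 -92.1]
t 1.77 w 20.8 F [ 0.6 -0.3  0.1] TCP [244.  602.5 250.4] riser xy [-266.8  644.3]
tooly ang err -0.03 z [ 0.  0. -1.] delta cm [-58.95  23.38   5.04]
```

>>> step_arm([
  [[0,0,0],-0.03],
  [[-5.5,2.2,0],0],
  [[-5.5,2.2,0],0],
  [[-5.5,2.2,0],0],
  [[-5.5,2.2,0],0],
  [[-5.5,2.2,0],0],
  [[-5.5,2.2,0],0],
  [[-5.5,2.2,0],0],
  [[-5.5,2.2,0],0],
  [[-5.5,2.2,0],0],
])

```text
time: 3.02
position: [512.6, 128.2, 252.2]
orientation: [0.649, 0.76, 0.003, 0.001]
force: [0.1, 1.4, 0.8]
width: 20.1
```

```bash
python3 -c "
from h import *
go(-51,48,150)"
```

```text
t 3.02 w 20.1 F [0.1 1.4 0.8] TCP [512.6 128.2 252.2] riser xy [-54.4 142.4]
tooly ang err 0.042 z [ 0.007  0.003 -1.   ] delta cm [-9.46 -0.13 10.2 ]
```

>>> step_arm([
  [[-4.5,0,0],0.03],
  [[-4.5,0,0],0],
  [[0,0,5],0],
  [[0,0,0],0],
  [[0,0,0],0],
])

```text
time: 3.65
position: [529.2, 31.9, 204.7]
orientation: [0.659, 0.752, 0.005, 0.004]
force: [-0.4, 0.1, 0.5]
width: 20.3
```

```bash
python3 -c "
from h import *
go(-51,48,86)
s=env.observe();im=env.read_camera('wrist');cv2.imwrite('pics/w1.png',im[:,:,::-1])
im=env.read_camera('top');cv2.imwrite('pics/t1.png',im[:,:,::-1])"
```

```text
t 3.65 w 20.3 F [-0.4  0.1  0.5] TCP [529.2  31.9 204.7] riser xy [-49.   44.8]
tooly ang err 0.018 z [ 0.013  0.002 -1.   ] delta cm [ 0.31 -0.35 11.87]
```

View pics/w1.png

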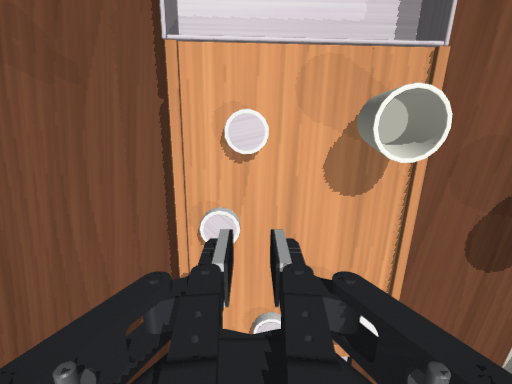

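The wrist view shows lid C at (246,132), lid B at (220,228), and the cup at upper right. I'll check these positions against the wrist calibration.

```bash
cat >> h.py <<'E'
def wpx(s,u,v,z):
    i=env.camera_info("wrist");K=np.array(i["camera_matrix"]);M=np.array(i["tool_from_camera"])
    r=R.from_quat(s["orientation"]).as_matrix();T=np.eye(4);T[:3,:3]=r;T[:3,3]=s["position"];T=T@M
    p=cv2.undistortPoints(np.array([[[u,v]]],float),K,np.zeros(5))[0,0]
    d=T[:3,:3]@np.array([p[0],-p[1],-1]);o=T[:3,3]
    return o+d*(z-o[2])/d[2]
def rf(w):
    c,q=np.cos(YAW),np.sin(YAW); return np.array([[c,q],[-q,c]])@(np.array(w)[:2]-C0)
E
python3 -c "
from h import *
s=env.observe()
for n,u,v,z in [('C',246,131,72),('B',220,226,72),('cup',406,124,110),('lipL',181,150,66),('lipR',427,150,66),('endL',172,40,60),('endR',440,44,60)]: print(n,rf(wpx(s,u,v,z)).round(1))"
```

```text
C [-53.6  95.5]
B [-77.8   3.9]
cup [ 66.6 106.3]
lipL [-113.1   76.8]
lipR [114.5  80.5]
endL [-117.   168.8]
endR [111.3 170.3]
```

>>> step_arm([
  [[0.3,-0.3,3],0.015],
  [[0,0,4],0],
  [[0,0,3],0],
  [[0,0,0],0],
  [[0,0,0],0],
])

```text
time: 4.38
position: [533.4, 37.9, 112.8]
orientation: [0.662, 0.75, 0.01, 0.01]
force: [0.4, 0.2, -0.0]
width: 20.6
```

```bash
python3 -c "
from h import *
go(-52,48,86)
s=env.observe();im=env.read_camera('wrist');cv2.imwrite('pics/w2.png',im[:,:,::-1])"
```

```text
t 4.38 w 20.6 F [ 0.4  0.2 -0. ] TCP [533.4  37.9 112.8] riser xy [-44.1  50.3]
tooly ang err 0.01 z [ 0.029  0.002 -1.   ] delta cm [-0.22 -0.87  2.65]
```

View pics/w2.png

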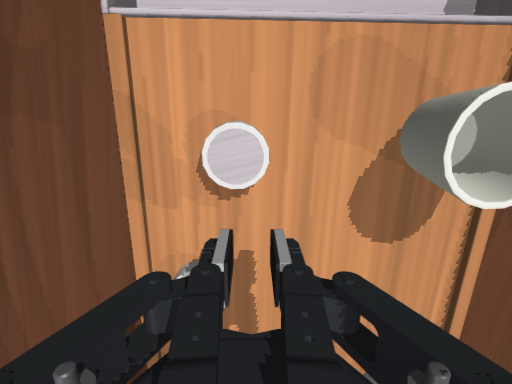

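The lid is at (236,156), straight ahead and slightly left. I'll shift left and descend gently.

>>> step_arm([
  [[-0.2,-0.8,0.5],0.01],
  [[0,0,0.5],0],
  [[0,0,0.5],0],
  [[0,0,0.4],0],
  [[0,0,0.3],0],
  [[0,0,0],0],
])

```text
time: 5.18
position: [527.5, 34.6, 92.1]
orientation: [0.666, 0.746, 0.012, 0.012]
force: [-0.4, 0.0, -0.6]
width: 20.9
```

```bash
python3 -c "
from h import *
go(-52,48,86)
s=env.observe();im=env.read_camera('wrist');cv2.imwrite('pics/w3.png',im[:,:,::-1]);im=env.read_camera('scene');cv2.imwrite('pics/s3.png',cv2.resize(im[110:270,80:420,::-1],None,fx=2.3,fy=2.3))"
```

```text
t 5.17 w 20.9 F [-0.4  0.  -0.6] TCP [527.5  34.6  92.1] riser xy [-50.4  47.7]
tooly ang err -0.001 z [ 0.034  0.002 -0.999] delta cm [ 0.03 -0.18  0.61]
```

View pics/w3.png

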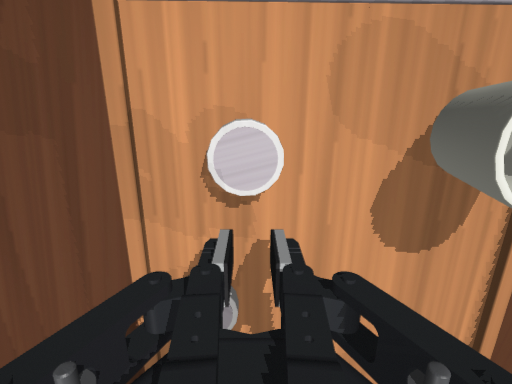

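View pics/s3.png

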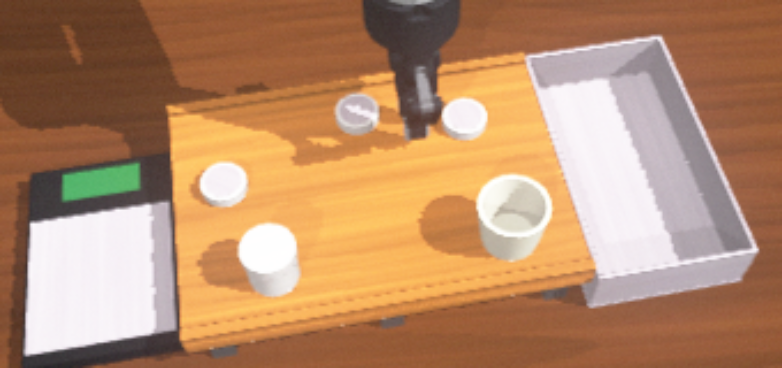

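Fingers are between lids B and C, with C ahead at (246,158) in the wrist view. I'll go down another ~8 mm.

>>> step_arm([
  [[0,-0.2,0.3],0],
  [[0,0,0.3],0],
  [[0,0,0.2],0],
  [[0,0,0],0],
])

```text
time: 5.78
position: [526.0, 34.4, 84.1]
orientation: [0.665, 0.746, 0.012, 0.013]
force: [-0.8, 0.4, 0.2]
width: 20.2
```

```bash
python3 -c "
from h import *
go(-52,195,84)"
```

```text
t 5.78 w 20.2 F [-0.8  0.4  0.2] TCP [526.   34.4  84.1] riser xy [-51.9  47.7]
tooly ang err -0.001 z [ 0.035  0.002 -0.999] delta cm [14.73 -0.02 -0.03]
```

>>> step_arm([
  [[0.8,0,0],0],
  [[0.8,0,0],0],
  [[0.8,0,0],0],
  [[0.8,0,0],0],
  [[0.8,0,0],0],
  [[0.8,0,0],0],
  [[0,0,0],0],
])

```text
time: 6.65
position: [520.3, 86.2, 84.3]
orientation: [0.665, 0.747, 0.013, 0.013]
force: [0.1, 0.4, -0.4]
width: 20.6
```

```bash
python3 -c "
from h import *
go(-52,195,84)
s=env.observe();im=env.read_camera('wrist');cv2.imwrite('pics/w4.png',im[:,:,::-1])"
```

```text
t 6.65 w 20.6 F [ 0.1  0.4 -0.4] TCP [520.3  86.2  84.3] riser xy [-51.6  99.7]
tooly ang err 0.0 z [ 0.036  0.002 -0.999] delta cm [ 9.53 -0.04  0.01]
```

View pics/w4.png

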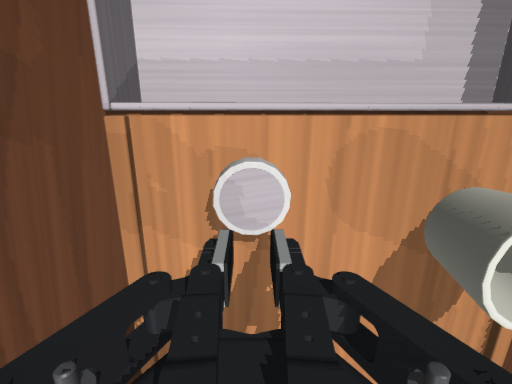

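Lid C sits in the cradle at (252,198). I'll keep going over the end.

>>> step_arm([
  [[0.9,0,0],0],
  [[0.9,0,0],0],
  [[0.9,0,0],0],
  [[0.9,0,0],0],
  [[0.9,0,0],0],
  [[0.9,0,0],0],
  [[0.9,0,0],0],
  [[0.9,0,0],0],
  [[0.9,0,0],0],
  [[0,0,0],0],
])

```text
time: 7.95
position: [510.4, 172.2, 84.1]
orientation: [0.665, 0.746, 0.013, 0.013]
force: [0.4, 0.7, 0.1]
width: 20.4
```

```bash
python3 -c "
from h import *
go(-73,-50,130)
s=env.observe();im=env.read_camera('wrist');cv2.imwrite('pics/w5.png',im[:,:,::-1])"
```

```text
t 7.95 w 20.4 F [0.4 0.7 0.1] TCP [510.4 172.2  84.1] riser xy [-51.6 186.3]
tooly ang err -0.0 z [ 0.036  0.002 -0.999] delta cm [-23.64  -1.98  -4.62]
```

View pics/w5.png

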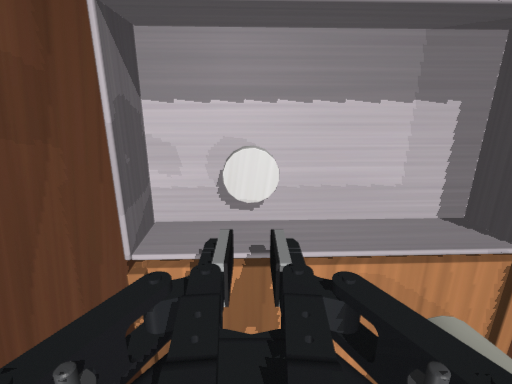

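Lid C lies flat in the tray at (251,175). I'll lift and go behind lid B.

>>> step_arm([
  [[0,0,-2.5],0],
  [[0,0,-2.5],0],
  [[-4,-0.4,0],0],
  [[-4,-0.4,0],0],
  [[-4,-0.4,0],0],
  [[-4,-0.4,0],0],
  [[-4,-0.4,0],0],
  [[-3,0,0],0],
  [[0,0,0],0],
  [[0,0,0],0],
])

```text
time: 9.25
position: [515.1, -68.0, 136.4]
orientation: [0.666, 0.746, 0.013, 0.014]
force: [0.4, 0.6, 0.2]
width: 20.7
```

```bash
python3 -c "
from h import *
go(-73,-54,84)
s=env.observe();im=env.read_camera('wrist');cv2.imwrite('pics/w6.png',im[:,:,::-1])"
```

```text
t 9.25 w 20.7 F [0.4 0.6 0.2] TCP [515.1 -68.  136.4] riser xy [-74.5 -52.8]
tooly ang err -0.003 z [ 0.038  0.    -0.999] delta cm [-0.1  -0.05  5.24]
```

View pics/w6.png

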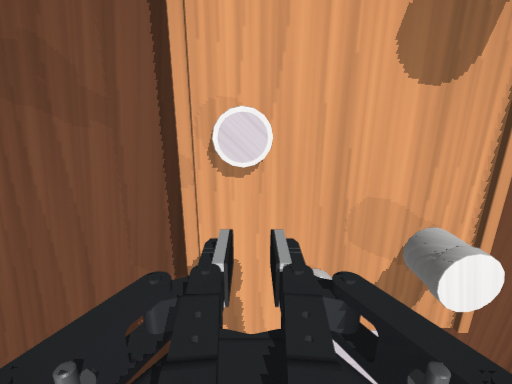

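Lid B is at (243,137), roughly centred. Descending.

>>> step_arm([
  [[0,-0.1,1],0],
  [[0,0,1],0],
  [[0,0,1],0],
  [[0,0,1],0],
  [[0,0,0.6],0],
  [[0,0,0.3],0],
  [[0,0,0],0],
])

```text
time: 10.18
position: [515.0, -65.2, 82.5]
orientation: [0.665, 0.747, 0.012, 0.013]
force: [0.8, 0.2, -0.2]
width: 20.5
```

```bash
python3 -c "
from h import *
go(-73,190,84)
s=env.observe();im=env.read_camera('wrist');cv2.imwrite('pics/w7.png',im[:,:,::-1])"
```

```text
t 10.18 w 20.5 F [ 0.8  0.2 -0.2] TCP [515.  -65.2  82.5] riser xy [-74.2 -50. ]
tooly ang err 0.002 z [ 0.035  0.001 -0.999] delta cm [24.    0.17 -0.21]
```

View pics/w7.png

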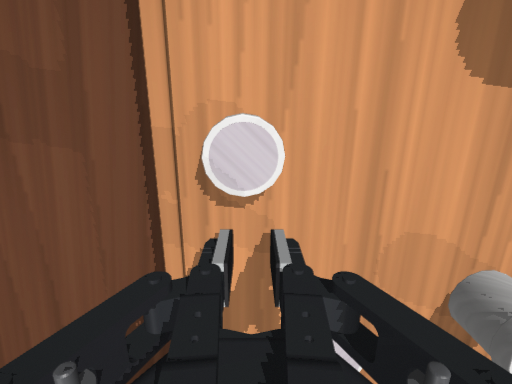

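>>> step_arm([
  [[0.8,0.1,-0.1],0],
  [[0.8,0,0],0],
  [[1,0,0],0],
  [[1,0,0],0],
  [[1,0,0],0],
  [[1,0,0],0],
  [[1,0,0],0],
  [[1,0,0],0],
  [[1,0,0],0],
  [[1,0,0],0],
])

```text
time: 11.48
position: [505.1, 36.7, 84.9]
orientation: [0.665, 0.747, 0.013, 0.014]
force: [-0.1, -1.0, 0.8]
width: 20.3
```

```bash
python3 -c "
from h import *
go(-73,190,84)
s=env.observe();im=env.read_camera('wrist');cv2.imwrite('pics/w8.png',im[:,:,::-1])"
```

```text
t 11.47 w 20.3 F [-0.1 -1.   0.8] TCP [505.1  36.7  84.9] riser xy [-72.4  52.4]
tooly ang err 0.002 z [ 0.038  0.001 -0.999] delta cm [13.76 -0.04  0.04]
```

View pics/w8.png

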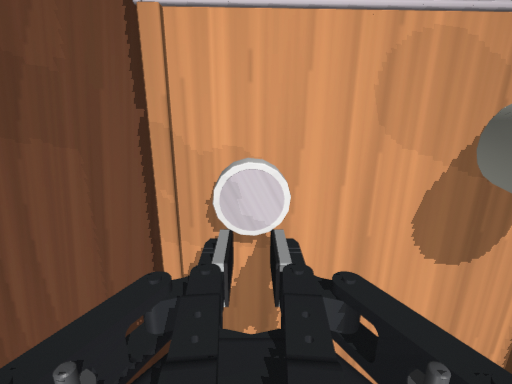

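>>> step_arm([
  [[1,0,0],0],
  [[1,0,0],0],
  [[1,0,0],0],
  [[1,0,0],0],
  [[1,0,0],0],
  [[1,0,0],0],
  [[0.9,0,0],0],
  [[0.9,0,0],0],
  [[0.9,0,0],0],
  [[0.9,0,0],0],
])

```text
time: 12.78
position: [492.9, 139.4, 84.6]
orientation: [0.665, 0.747, 0.013, 0.014]
force: [-0.9, -0.4, 0.8]
width: 20.4
```

>>> step_arm([
  [[0.9,0,0],0],
  [[0.9,0,0],0],
  [[0.9,0,0],0],
  [[0.9,0,0],0],
  [[0,0,0],0],
])

```text
time: 13.4
position: [488.2, 178.4, 84.3]
orientation: [0.664, 0.747, 0.013, 0.014]
force: [-0.8, 0.1, 1.0]
width: 20.3
```

```bash
python3 -c "
from h import *
go(-22,-174,136)
s=env.observe();im=env.read_camera('wrist');cv2.imwrite('pics/w9.png',im[:,:,::-1])"
```

```text
t 13.4 w 20.3 F [-0.8  0.1  1. ] TCP [488.2 178.4  84.3] riser xy [-72.9 195. ]
tooly ang err 0.003 z [ 0.038  0.002 -0.999] delta cm [-36.93   5.19  -4.87]
```

View pics/w9.png

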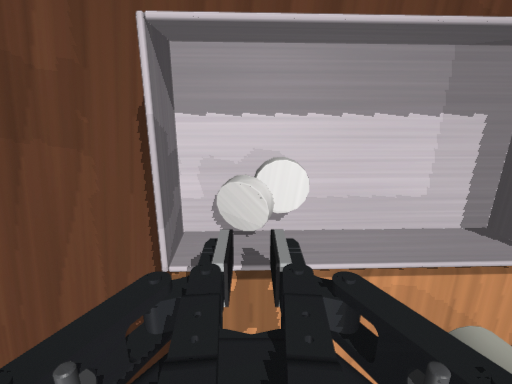

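Two lids are in the tray, at (245,203) and (282,186). Next is lid A.

>>> step_arm([
  [[0,0,-2.6],0],
  [[0,0,-2.6],0],
  [[-4.5,0.5,0],0],
  [[-4.5,0.5,0],0],
  [[-4.5,0.6,0],0],
  [[-4.5,0.6,0],0],
  [[-4.5,0.6,0],0],
  [[-4.5,0.6,0],0],
  [[-4.5,0.6,0],0],
  [[0,0,0],0],
])

```text
time: 14.7
position: [565.1, -142.3, 141.9]
orientation: [0.665, 0.747, 0.013, 0.016]
force: [-0.0, 1.4, 0.3]
width: 20.5
```

```bash
python3 -c "
from h import *
go(-22,-174,136)"
```

```text
t 14.7 w 20.5 F [-0.   1.4  0.3] TCP [ 565.1 -142.3  141.9] riser xy [ -33.4 -132.4]
tooly ang err 0.001 z [ 0.041 -0.001 -0.999] delta cm [-4.16  1.11  0.65]
```

>>> step_arm([
  [[-2,0.5,0],0],
  [[-2.1,0.6,0],0],
  [[0,0,0],0],
  [[0,0,0],0],
])

```text
time: 15.2
position: [581.4, -183.1, 142.1]
orientation: [0.664, 0.747, 0.013, 0.015]
force: [1.3, 0.8, 0.5]
width: 20.5
```

```bash
python3 -c "
from h import *
go(-22,-172,84)
s=env.observe();im=env.read_camera('wrist');cv2.imwrite('pics/w10.png',im[:,:,::-1])"
```

```text
t 15.2 w 20.5 F [1.3 0.8 0.5] TCP [ 581.4 -183.1  142.1] riser xy [ -21.8 -174.7]
tooly ang err 0.002 z [ 0.04  -0.    -0.999] delta cm [ 0.3  -0.25  5.8 ]
```

View pics/w10.png

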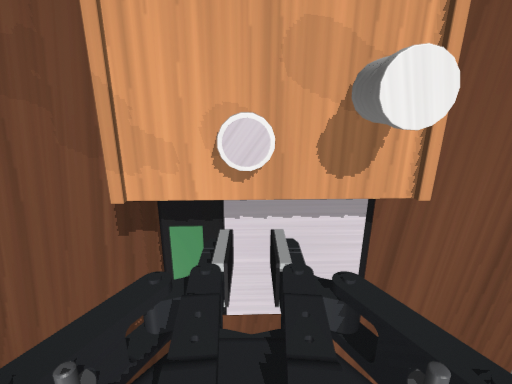

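Lid A is at (246,142), ahead of the fingers, which hang over the scale. Descending.

>>> step_arm([
  [[0,-0.2,1],0],
  [[0,0,1],0],
  [[0,0,1],0],
  [[0,0,1],0],
  [[0,0,0.8],0],
  [[0,0,0.6],0],
  [[0,0,0],0],
])

```text
time: 16.12
position: [580.3, -181.3, 82.7]
orientation: [0.664, 0.748, 0.013, 0.014]
force: [0.1, -0.4, -0.2]
width: 20.6
```

```bash
python3 -c "
from h import *
go(-22,190,84)
s=env.observe();im=env.read_camera('wrist');cv2.imwrite('pics/w11.png',im[:,:,::-1])"
```

```text
t 16.12 w 20.6 F [ 0.1 -0.4 -0.2] TCP [ 580.3 -181.3   82.7] riser xy [ -22.6 -172.8]
tooly ang err 0.004 z [ 0.037  0.001 -0.999] delta cm [36.28  0.23 -0.24]
```

View pics/w11.png

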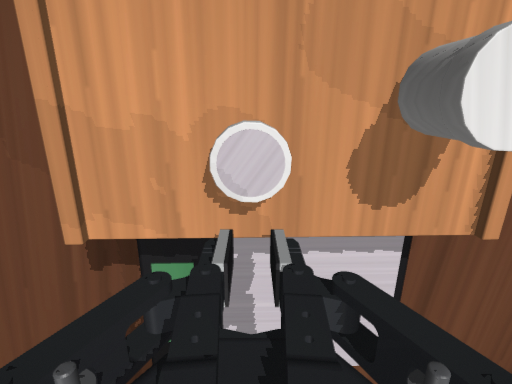

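>>> step_arm([
  [[0.6,0,-0.15],0],
  [[0.8,0,0],0],
  [[1,0,0],0],
  [[1,0,0],0],
  [[1,0,0],0],
  [[1,0,0],0],
  [[1,0,0],0],
  [[1,0,0],0],
  [[1,0,0],0],
  [[1,0,0],0],
])

```text
time: 17.42
position: [569.5, -81.7, 86.1]
orientation: [0.663, 0.748, 0.014, 0.015]
force: [-0.1, 0.1, 0.2]
width: 20.3
```

>>> step_arm([
  [[1,0,0],0],
  [[1,0,0],0],
  [[1,0,0],0],
  [[1,0,0],0],
  [[1,0,0],0],
  [[1,0,0],0],
  [[1,0,0],0],
  [[1,0,0],0],
  [[1,0,0],0],
  [[1,0,0],0],
])

```text
time: 18.68
position: [556.8, 24.5, 85.7]
orientation: [0.663, 0.748, 0.014, 0.016]
force: [0.0, -0.2, 1.5]
width: 20.7
```

```bash
python3 -c "
from h import *
go(-22,190,84)
s=env.observe();im=env.read_camera('wrist');cv2.imwrite('pics/w12.png',im[:,:,::-1])"
```

```text
t 18.68 w 20.7 F [ 0.  -0.2  1.5] TCP [556.8  24.5  85.7] riser xy [-22.4  34.3]
tooly ang err 0.005 z [ 0.041 -0.    -0.999] delta cm [15.57  0.11  0.1 ]
```

View pics/w12.png

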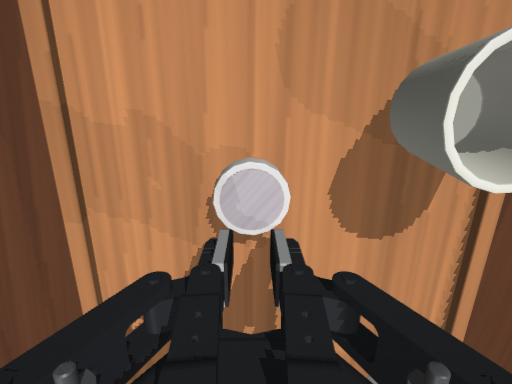

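Lid A is still in the cradle at (252,198). The cup is well clear at upper right.

>>> step_arm([
  [[1,-0.1,0],0],
  [[1,0,0],0],
  [[1,0,0],0],
  [[1,0,0],0],
  [[1,0,0],0],
  [[1,0,0],0],
  [[1,0,0],0],
  [[1,0,0],0],
  [[1,0,0],0],
  [[0.9,0,0],0],
])

```text
time: 19.98
position: [542.8, 130.3, 85.1]
orientation: [0.663, 0.748, 0.014, 0.015]
force: [-0.4, -0.4, 0.8]
width: 20.2
```

>>> step_arm([
  [[0.9,0,0],0],
  [[0.9,0,0],0],
  [[0.9,0,0],0],
  [[0.9,0,0],0],
  [[0.9,0,0],0],
  [[0,0,0],0],
])

```text
time: 20.72
position: [536.8, 178.9, 84.7]
orientation: [0.663, 0.748, 0.014, 0.015]
force: [0.6, 0.1, -0.1]
width: 20.4
```

```bash
python3 -c "
from h import *
go(-22,190,84)
s=env.observe();im=env.read_camera('wrist');cv2.imwrite('pics/w13.png',im[:,:,::-1])"
```

```text
t 20.73 w 20.4 F [ 0.6  0.1 -0.1] TCP [536.8 178.9  84.7] riser xy [-24.6 189.9]
tooly ang err 0.006 z [ 0.041  0.001 -0.999] delta cm [0.   0.26 0.08]
```

View pics/w13.png

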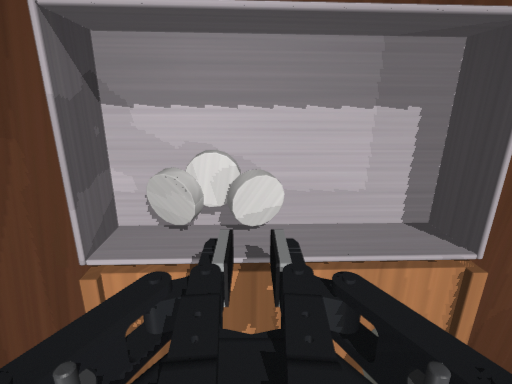

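All three lids are in the tray, at (175,197), (213,180) and (257,198). I'll move clear.

>>> step_arm([
  [[0,0,-3],0],
  [[0,0,-4],0],
  [[0,0,-4],0],
  [[4,-3,-2],0],
  [[5,-3,0],0],
  [[5,-3,0],0],
  [[5,-3,0],0],
  [[5,-3,0],0],
  [[0,0,0],0],
  [[0,0,0],0],
])

```text
time: 22.02
position: [351.1, 403.2, 213.2]
orientation: [0.666, 0.746, 0.016, 0.015]
force: [0.9, -0.3, 0.1]
width: 20.4
```

```bash
python3 -c "
from h import *
print(env.observe()['position'])
for c in ['top','scene']:
    im=env.read_camera(c);cv2.imwrite(f'pics/{c}9.png',im[:,:,::-1])
    for t in ['cup_center','tin_center','lid0_center','lid1_center','lid2_center']:
        for d in env.pinpoint(c,t)[:3]: print(c,t,world(c,d['centre']).round(1),round(d['conf'],2))
"
```

```text
[351.13333322 403.20699979 213.23596416]
top cup_center [643.1 112.9  81.1] 0.97
top tin_center [666.6 -89.3  82.1] 0.73
top lid0_center [538.1 191.4  15.1] 0.5
top lid1_center [481.2 180.7  19.7] 0.71
top lid2_center [512.9 200.6   5.9] 0.66
scene cup_center [643.5 108.6  79.7] 0.68
scene tin_center [667.2 -87.4  81.9] 0.58
scene lid0_center [541.8 193.   16.4] 0.5
scene lid1_center [484.6 186.7  20.6] 0.64
scene lid2_center [510.9 204.    8.6] 0.53
```

View pics/top9.png

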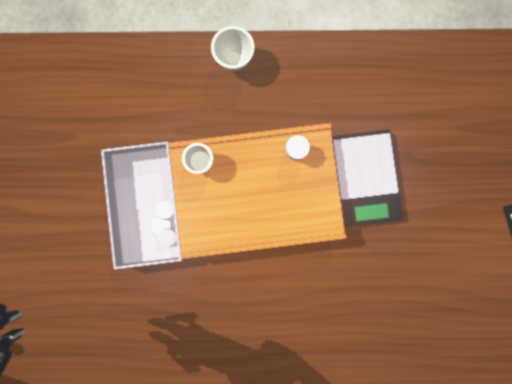

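View pics/scene9.png

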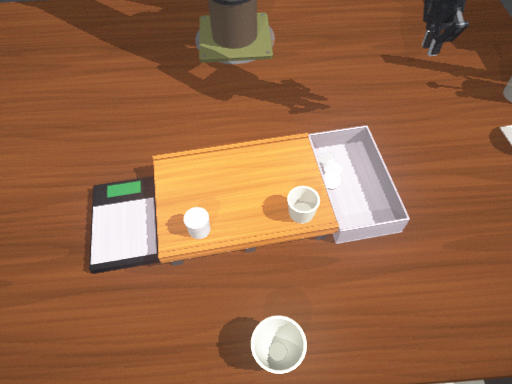

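All three lids show inside the tray (top view around (163,225)). The riser holds only the cup (198,158) and the tin (298,147), both unmoved.

```bash
python3 -c "
from h import *
print(env.hand_in())"
```

```text
the job is handed in; nothing more can be done
None
```

I swept the three lids one at a time along the riser and over its +y end, using the partly closed fingertips, and all three dropped into the catch tray. I then moved the arm clear and handed the job in at about 22 s of the 51 s allowed.

**Lids:** the final top, scene and wrist pictures show all three inside the tray. The networks put their centres 6–21 mm above the counter, below the 55 mm rim. Two of them rest partly tilted on the third. I did not measure their speed.

**Cup and tin:** both are upright. The networks place them within about 5 mm of their first readings, which is within measurement error.

**Forces and tool tilt:** the force readings between moves stayed under about 2 N. The tool tilted by about 0.04 rad over the run, with no effect on the sweeps.

No check failed or disagreed by more than a few millimetres.

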